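# Set and clamp the slotted rack stop

## Task

Slide the slotted aluminium stop bracket along its bolts until the front face of its fence stands on the red mark line of the plate, then turn the orange wing knob clockwise until it clamps the bracket snugly there, without over-tightening it. Let go, and leave the things round about where they are.

Things in the scene. Friction and masses are not known exactly. Their poses are not given: they have to be found in the camera images.
- plate: Fixed grey plate, 300 x 130 x 12 mm, upper face 12 mm above the worktop. Origin on the worktop, x = slide direction, z up; it spans x -165 to +135, y -65 to +65 mm. End stop across it at x = 128 mm: 100 mm wide, 10 thick, top 34 mm above the worktop. At y = 0: guide bolt (8 mm, head 17 mm wide, its top 27.5 mm above the worktop) at x = -10 mm and the knob's 8 mm stud at x = -86 mm.
- bracket: Loose aluminium L-shaped stop bracket, 0.25 to 0.5 kg. Origin = fence_edge; x points out of the fence's front face, in the slide direction, z up. Foot 172 mm long (from the origin to -x), 44 wide, 8 thick, with two slots in line along x (10 mm wide, 64 long) round bolt and stud: it slides about 56 mm along x and hardly turns. Fence: upright wall across the foot, 84 mm wide (y), 10 thick, 55 high.
- fence_edge (a point): Middle of the lower edge of the fence's front face (the face towards the end stop), on the plate's upper face. This is what belongs on the mark.
- fence_top (a point): Middle of the fence's top edge, half-way through its 10 mm thickness, 55 mm above the plate's upper face. The fence can be grasped here from above, fingers closing along the bracket's x.
- mark_line (a point): Middle of the red mark: a straight line 3 mm wide across the plate (along y), seen on both sides of the fence as a red dash on the plate's upper face that runs down over its edge. x is the slide direction as for the plate. At the start the mark lies 12 to 49 mm ahead (+x) of the fence's front face.
- knob_grip (a point): Middle of the orange wing knob's grip bar, on its axis. The bar is 46 mm long (x of this frame), 12 thick (y), 28 high; this point is 12 mm below its top, 16 above its underside. Under it a black hub of 30 mm diameter. Frame and knob turn together, and sink 3 mm per radian of tightening. Turn it by pinching the bar across its thickness from above, in several grasps; it stays where it is left.
- knob (a joint): Angle of the wing knob, rad; grows clockwise seen from above = tightening. Starts loose at 0 to 0.3. Friction about 0.15 N m until the brass washer (24 mm) under it bites on the bracket's foot, at an unknown 0.9 to 1.8 rad, to be felt or seen; each radian past the bite adds about 0.13 N m of torque and 45 N of clamping. Snug is 0.7 rad past the bite; under 0.35 is slack, over 1.1 over-tight.
- nut: The clamp as a whole (nut with the black hub, orange wing knob and brass spring washer) that presses on the bracket's foot. Origin on the stud's axis, 59 mm below knob_grip; z up. It sinks with the knob, 3 mm per radian.
- tube_rack_c (a point): Bystander: blue plastic tube rack, 64 x 126 x 46 mm, behind the white tray; this point is at its centre.
- blue_marker_c (a point): Bystander: white marker pen with blue cap, 132 mm long, 16 mm thick, lying near the front edge; this point is at its middle.
- tape_roll_c (a point): Bystander: roll of brown tape lying flat, 96 mm across and 48 mm high, at the back right; this point is at its centre.

How it is judged:
On the way, in this order (a step that is already met when the one before it is completed fails the run):
1. the fence's front face is on the red mark while the clamp is still loose (x of fence_edge in the frame of mark_line between -0.003 and 0.003 m and contact force between nut and bracket below 5 N), for 0.2 s.
2. the knob clamps the bracket on the mark (x of fence_edge in the frame of mark_line between -0.003 and 0.003 m and contact force between nut and bracket above 15 N), for 0.2 s.
At the end, for the whole second after the job is handed in: The front face of the fence is within 3 mm of the middle of the red mark line, the clamp presses on the bracket with 15 to 50 N, and the bracket and the knob are at rest (all of step 2 and contact force between nut and bracket below 50 N and linear speed of bracket below 0.01 m/s and velocity of joint knob below 0.1 rad/s); the robot touches nothing.
It fails at once if the clamp is over-tightened (presses on the bracket with more than 60 N) (contact force between nut and bracket above 60 N).
It fails at once if the tube rack is shoved or knocked over (moved more than 30 mm) (distance of tube_rack_c from where it was at the start of the episode above 0.03 m).
It fails at once if the tape roll is shoved or knocked over (moved more than 30 mm) (distance of tape_roll_c from where it was at the start of the episode above 0.03 m).
It fails at once if the blue marker is shoved or knocked over (moved more than 30 mm) (distance of blue_marker_c from where it was at the start of the episode above 0.03 m).
It also fails if it takes over 72 s, if anything falls off the work surface, if the arm or the gripper's body presses on something with over 40 N, if the wrist force passes 120 N, or if a joint passes its speed limit or range.

## Robot

A 6-joint arm with a two-finger parallel gripper is mounted at the origin on a cart in front of the work surface, level with it; the furniture and walls round the work are solid. World frame = base frame: x ahead of the robot, y to its left, z up, the work surface at z = 0. Lengths are in m, angles in rad, forces in N, time in s.
With the tool pointing down it reaches from about 0.375 to 0.9 m from the base axis. Payload 3.1 kg.
Tool frame: the origin (TCP) lies midway between the tips of the shut fingers; the grasp point (between the pads) lies 19 mm behind it; x points along the fingers, y is the direction in which the jaws open and shut, and the axes are right-handed (so a half turn about x gives the same grasp; the last joint's range is limited). The gripper opens to 85 mm and grips with 20 to 120 N. Pads are 22 mm wide; open, the fingers measure 114 mm over their backs; the gripper's body (76 mm by 85 mm) begins 54 mm behind the grasp point. The pads swing forward as they close: fully open they stand 13 mm farther back than shut.
Start: joints at [0.967, 0.527, 1.433, -0, 1.181, -0.178], TCP at [0.258, 0.569, 0.231] pointing down, gripper open.
Joint ranges: [-3.08, 3.08], [-0.75, 2.2], [0.22, 2.44], [-1.43, 4.57], [0, 2.65], [-2.85, 2.85]. Speed limits (rad/s): [2.79, 2.79, 3.14, 3.14, 3.14, 3.14].

## Interface

Orientations are given as a unit quaternion [x, y, z, w].
In Python, from station import manip gives the robot as it stands.
- The arm moves only by the tool carry_out, never from a script. Its argument "commands" is a list that holds one entry, the list of rows, each a list of 7 numbers: the shift along the tool's x, y, z in units of 25 mm (1.0 is 25 mm), then the turn, a rotation vector about the tool's x, y, z in units of 5 degrees (1.0 is 5 degrees), then the finger opening in mm, from 0 to 85.4. A call has exactly 5 rows; each row is the pose to reach, as a shift and turn from the pose commanded when the call began, along the tool's axes at that moment; what a row does not reach only later rows make up. A row lasts 1/10 s, in which the tool goes at most 50 mm and 8.59 degrees, less where a joint would pass 70% of its speed; a pose out of reach is approached as far as the arm can. A call with a gripper value outside its range is refused whole. The fingers move at their own pace and stop on an object; "force" is the grip in N (left out, the last holds). Time passes only in rows, so rows that repeat a pose let the fingers close, or fill a call up. It gives the time, the measured TCP pose, the force and the opening at its end, in the units of the state.
- manip.sense(): the state, without advancing time (a new reading comes with each control period).
- manip.snapshot(name): name is "side" or "top"; returns a dict with "image" (400x640x3 uint8, red, green, blue), "fx", "fy", "cx", "cy" (pixels), "rvec" (rotation vector, rad) and "tvec" (3), from world to camera coordinates, as OpenCV has them. Camera axes: x right, y down, z forward; pixel columns grow to the right and rows downward; lengths in m; the calibration is good to about 2 mm. A picture is of the moment at which its call begins. There is no depth.
- manip.sign_off(): hands the job in, once; it reports no verdict.
The state is a dict: "t": time; "q": joint angles; "qd": joint speeds; "tau": joint torques, N m; "tcp_pos": TCP position; "tool_rot": TCP orientation; "force": force on the tool from outside, world axes, zero at the start; "ft_torque": the same for the moment, N m; "finger_gap": opening from 0.0 (shut) to 1.0 (fully open).
Only numpy, scipy, OpenCV 4.12 (cv2) and the standard library are available. Lean on these libraries where they do the work, as an engineer would, in place of code of your own. Each camera call takes 0.05 s, during which the arm holds its last target.

## Working session

There is one attempt and no reset: what is moved stays moved. The work goes in short steps, Python scripts to look and compute and a tool call to move; the robot and the scene stay as the last step left them, time stands still between calls to the robot, and variables do not carry over. Pictures are saved under pics/ and viewed, and the job is handed in when it is done.

Besides the shell and the picture viewer there is one more tool, called after "Emit:" as name(argument=value, ...) on one line, values as JSON. carry_out: Moves the arm, as the interface text tells. Its arguments: {"type":"object","properties":{"commands":{"type":"array"},"force":{"type":"number"}},"required":["commands"]}

```bash
mkdir -p pics; ls; cat > h.py <<'E'
import numpy as np, cv2
from station import manip
def snap(name,fn):
    s=manip.snapshot(name); cv2.imwrite('pics/'+fn+'.png',s['image'][:,:,::-1]); np.save('pics/'+fn+'.npy',s,allow_pickle=True); return s
def load(fn): return np.load('pics/'+fn+'.npy',allow_pickle=True).item()
def ray(s,u,v):
    R=cv2.Rodrigues(np.array(s['rvec'],float))[0]; t=np.array(s['tvec'],float).ravel()
    d=R.T@np.array([(u-s['cx'])/s['fx'],(v-s['cy'])/s['fy'],1]); return -R.T@t,d
def onz(s,u,v,z):
    c,d=ray(s,u,v); return c+d*(z-c[2])/d[2]
def proj(s,p):
    R=cv2.Rodrigues(np.array(s['rvec'],float))[0]; c=R@np.array(p,float)+np.array(s['tvec'],float).ravel()
    return np.array([s['fx']*c[0]/c[2]+s['cx'],s['fy']*c[1]/c[2]+s['cy']])
E
python3 - <<'E'
from h import *
np.set_printoptions(precision=4,suppress=True)
for n in('top','side'):
    s=snap(n,n+'0'); print(n,s['fx'],s['cx'],s['cy'],ray(s,320,200))
print(manip.sense())
E
```

```text
pics
top 439.8332909658982 320.4604630552011 195.91675398144062 (array([0.4235, 0.0663, 1.2208]), array([ 0.105 ,  0.0242, -0.9942]))
side 361.14076351053603 322.1961940753861 202.19061270285798 (array([ 0.3692, -0.8358,  0.3992]), array([ 0.1851,  0.9219, -0.3404]))
{'t': 0.1, 'q': array([ 0.9664,  0.5284,  1.4338,  0.    ,  1.1814, -0.1785]), 'qd': array([-0.0004,  0.0002, -0.0035,  0.0002,  0.0018,  0.0007]), 'tau': array([ -0.001 , -44.3305, -17.8586,  -0.0002,   0.0039,  -0.    ]), 'tcp_pos': array([0.2578, 0.5686, 0.2304]), 'tool_rot': array([ 0.1488,  0.6914, -0.1501,  0.6909]), 'force': array([-1.3196, -0.5261,  0.2874]), 'ft_torque': array([ 0.0044, -0.0338,  0.0113]), 'finger_gap': 1.0008440685494218}
```

View pics/top0.png

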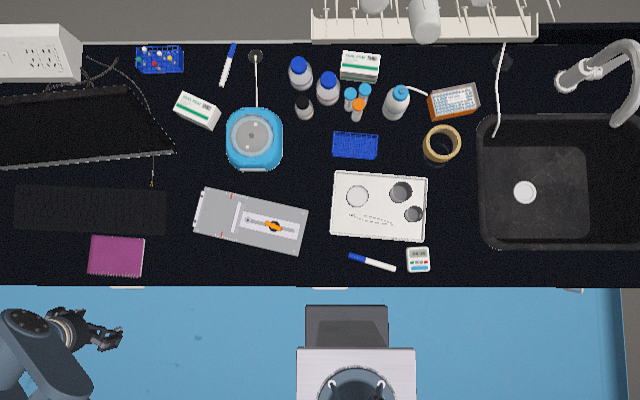

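View pics/side0.png

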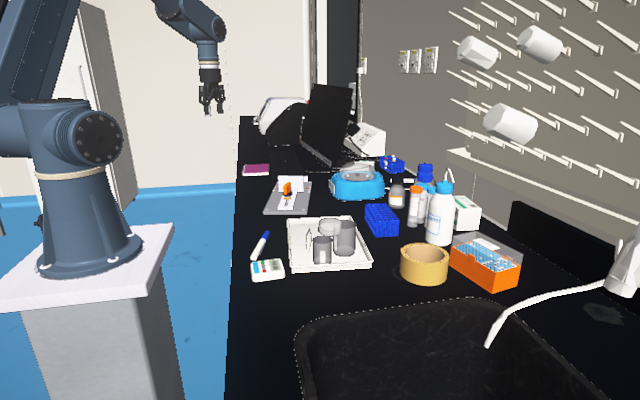

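```bash
python3 - <<'E'
from h import *
s=load('top0');i=s['image'][:,:,::-1]
cv2.imwrite('pics/z0.png',cv2.resize(i[180:262,186:314],None,fx=6,fy=6,interpolation=cv2.INTER_CUBIC))
s=load('side0');i=s['image'][:,:,::-1]
cv2.imwrite('pics/z1.png',cv2.resize(i[165:225,255:325],None,fx=9,fy=9,interpolation=cv2.INTER_CUBIC))
E
```

```text
(no output)
```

View pics/z0.png

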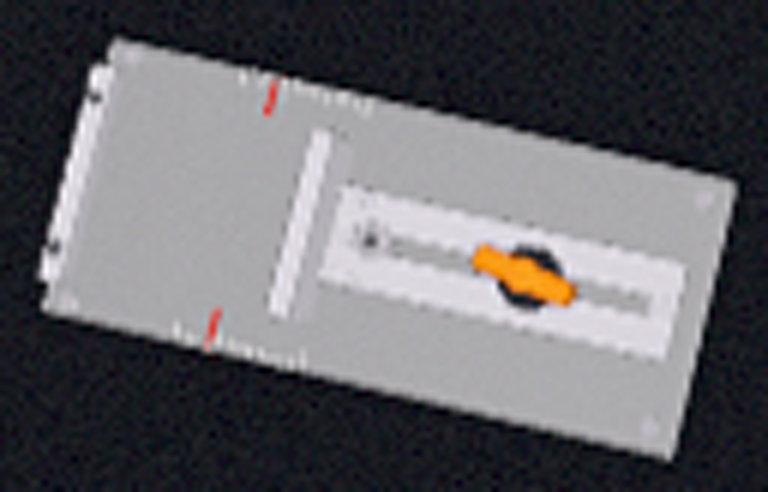

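View pics/z1.png

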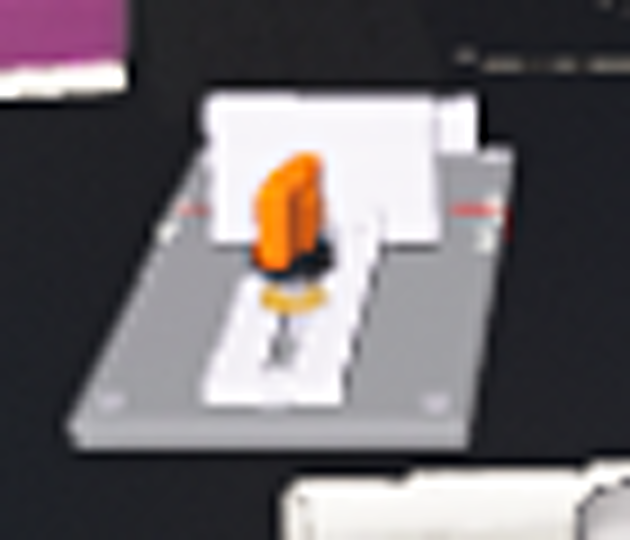

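```bash
cat >> h.py <<'E'
def cen(m,w=None):
    ys,xs=np.nonzero(m); ww=np.ones(len(xs)) if w is None else w[ys,xs]
    return np.array([(xs*ww).sum()/ww.sum(),(ys*ww).sum()/ww.sum()])
def reds(s,x0,x1,y0,y1):
    i=s['image'].astype(float); r=i[:,:,0]-np.maximum(i[:,:,1],i[:,:,2])
    r[i[:,:,1]-i[:,:,2]>60]=0
    m=np.zeros(r.shape,bool); m[y0:y1,x0:x1]=r[y0:y1,x0:x1]>20
    n,l=cv2.connectedComponents(m.astype(np.uint8)); return [(cen(l==k,r),(l==k).sum()) for k in range(1,n)]
E
python3 - <<'E'
from h import *
np.set_printoptions(precision=4,suppress=True)
s=load('top0'); i=s['image'].astype(int)
rs=reds(s,190,310,180,260)
for c,n in rs: print(c,n,onz(s,*c,.012))
px=lambda X,Y:(186+(X+.5)/6-.5,180+(Y+.5)/6-.5)
P=[onz(s,*px(*p),.012)[:2] for p in [(116,38),(737,183),(672,460),(42,310)]]
print(np.array(P)); print([np.linalg.norm(P[k]-P[(k+1)%4]) for k in range(4)])
ang=[np.degrees(np.arctan2(*(a-b)[::-1])) for a,b in((P[0],P[1]),(P[3],P[2]))]; print('slide dir',ang, 'width dir',[np.degrees(np.arctan2(*(a-b)[::-1])) for a,b in((P[0],P[3]),(P[1],P[2]))])
# fence top
sub=np.zeros(i.shape[:2],bool); w=(i.min(2)>210); sub[195:240,225:245]=w[195:240,225:245]
n,l,st,ce=cv2.connectedComponentsWithStats(sub.astype(np.uint8)); 
k=1+np.argmax(st[1:,4]); c=ce[k]; print(st[k],onz(s,*c,.067))
pts=np.argwhere(l==k)[:,::-1].astype(np.float32); W=np.array([onz(s,*p,.067)[:2] for p in pts],np.float32); r=cv2.minAreaRect(W*1000); print(r)
m=(i[:,:,0]>200)&(i[:,:,2]<90)&(i[:,:,1]>90)&(i[:,:,1]<190); mm=np.zeros_like(m);mm[215:240,255:290]=m[215:240,255:290]
pts=np.argwhere(mm)[:,::-1]
for z in(.075,.08,.085):
    W=np.array([onz(s,*p,z)[:2] for p in pts]); q=W-W.mean(0); u,sv,vt=np.linalg.svd(q,full_matrices=False); print(z,len(pts),W.mean(0),np.degrees(np.arctan2(vt[0,1],vt[0,0])))
E
```

```text
[230.6695 196.1475] 12 [0.562  0.3442 0.012 ]
[233. 192.] 1 [0.5736 0.338  0.012 ]
[265.4429 220.5571] 2 [0.4942 0.2461 0.012 ]
[268. 221.] 1 [0.493 0.239 0.012]
[264. 223.] 1 [0.4874 0.25   0.012 ]
[271.0718 222.    ] 4 [0.4902 0.2305 0.012 ]
[275.541 223.541] 2 [0.486  0.2181 0.012 ]
[266.6854 225.2191] 4 [0.4813 0.2425 0.012 ]
[278. 225.] 1 [0.482  0.2112 0.012 ]
[270.5133 227.5133] 2 [0.475  0.2318 0.012 ]
[280.6627 226.6627] 2 [0.4774 0.2038 0.012 ]
[274. 229.] 1 [0.471  0.2221 0.012 ]
[281.     229.2692] 2 [0.4702 0.2028 0.012 ]
[221.009  234.0614] 14 [0.4569 0.3683 0.012 ]
[277.1104 230.    ] 3 [0.4682 0.2135 0.012 ]
[[0.5908 0.4172]
 [0.5232 0.1277]
 [0.3969 0.1566]
 [0.4645 0.4474]]
[np.float64(0.297331126892441), np.float64(0.12955664902991704), np.float64(0.2985745267190365), np.float64(0.12981765478784804)]
slide dir [np.float64(76.85459522623891), np.float64(76.9045602663822)] width dir [np.float64(-13.449032164063349), np.float64(-12.899804536655667)]
[231 203  10  29  87] [0.5003 0.3177 0.067 ]
((500.4933166503906, 317.6506652832031), (7.130397796630859, 77.02368927001953), 77.21045684814453)
0.075 73 [0.4777 0.2172] 66.10886594479659
0.08 73 [0.4775 0.2166] 66.10886594479662
0.085 73 [0.4772 0.2159] 66.10886594479662
```

```bash
cat >> h.py <<'E'
from scipy.spatial.transform import Rotation as Ro
def tgt(a):
    x=np.array([0,0,-1.]); y=np.array([np.cos(a),np.sin(a),0]); return np.column_stack([x,y,np.cross(x,y)])
def plan(pos,a_deg):
    st=manip.sense(); R=Ro.from_quat(st['tool_rot']).as_matrix()
    d=R.T@(np.array(pos)-st['tcp_pos'])/.025
    rv=np.degrees(Ro.from_matrix(R.T@tgt(np.radians(a_deg))).as_rotvec())/5
    print('t',st['t'],'tcp',st['tcp_pos'],'yang',np.degrees(np.arctan2(R[1,1],R[0,1])),'q1,q6',st['q'][0],st['q'][5],'F',st['force'],'M',st['ft_torque'],'gap',st['finger_gap'])
    print('shift',d,'turn',rv)
E
python3 - <<'E'
from h import *
np.set_printoptions(precision=3,suppress=True)
plan([.5003,.3177,.13],77); plan([.5003,.3177,.13],-103)
E
```

```text
t 0.1 tcp [0.258 0.569 0.23 ] yang 65.599077010503 q1,q6 0.9664350440618427 -0.1784914711777666 F [-1.32  -0.526  0.287] M [ 0.004 -0.034  0.011] gap 1.0008440685494218
shift [ 4.021 -5.125 12.983] turn [-2.28  -0.007  0.022]
t 0.1 tcp [0.258 0.569 0.23 ] yang 65.599077010503 q1,q6 0.9664350440618427 -0.1784914711777666 F [-1.32  -0.526  0.287] M [ 0.004 -0.034  0.011] gap 1.0008440685494218
shift [ 4.021 -5.125 12.983] turn [33.72   0.033  0.01 ]
```

Emit:
carry_out(commands=[[[1,-1,2.6,-0.5,0,0,85],[1.5,-2,5.2,-1,0,0,85],[2,-3,7.8,-1.5,0,0,85],[2.5,-4,10.4,-2,0,0,85],[3,-5.1,13,-2.28,0,0,85]]], force=30)

```text
t: 0.6
tcp_pos: [0.4291, 0.3938, 0.1749]
tool_rot: [0.079, 0.703, -0.08, 0.702]
force: [0.4, 0.2, 0.0]
finger_gap: 0.993
```

Emit:
carry_out(commands=[[[0,0,0,0,0,0,60],[0,0,0,0,0,0,60],[0,0,0,0,0,0,60],[0,0,0,0,0,0,60],[0,0,0,0,0,0,60]]])

```text
t: 1.1
tcp_pos: [0.4272, 0.3965, 0.1759]
tool_rot: [0.079, 0.703, -0.079, 0.703]
force: [-0.3, -1.3, -1.0]
finger_gap: 0.699
```

```bash
python3 - <<'E'
from h import *
np.set_printoptions(precision=3,suppress=True)
plan([.5003,.3177,.035],77)
s=snap('top','top1');snap('side','side1')
E
```

```text
t 1.1 tcp [0.427 0.397 0.176] yang 77.14113945355072 q1,q6 0.5565190999655838 -0.7899192116487516 F [-0.324 -1.322 -0.997] M [ 0.017 -0.039  0.006] gap 0.698970064540825
shift [ 5.638 -2.426  3.551] turn [ 0.028  0.002 -0.004]
```

Emit:
carry_out(commands=[[[0.5,-1,1.5,0,0,0,60],[1,-2,3,0,0,0,60],[1.6,-2.43,3.55,0,0,0,60],[1.6,-2.43,3.55,0,0,0,60],[1.6,-2.43,3.55,0,0,0,60]]])

```text
t: 1.7
tcp_pos: [0.5002, 0.3164, 0.1352]
tool_rot: [0.08, 0.703, -0.08, 0.702]
force: [0.7, 0.2, 0.2]
finger_gap: 0.7
```

```bash
python3 - <<'E'
from h import *
np.set_printoptions(precision=3,suppress=True)
plan([.5003,.3177,.035],77)
s=snap('top','top2');t=snap('side','side2')
a=cv2.resize(s['image'][170:270,180:320,::-1],None,fx=5,fy=5,interpolation=cv2.INTER_CUBIC);cv2.imwrite('pics/z2.png',a)
a=cv2.resize(t['image'][145:235,245:335,::-1],None,fx=6,fy=6,interpolation=cv2.INTER_CUBIC);cv2.imwrite('pics/z3.png',a)
E
```

```text
t 1.7 tcp [0.5   0.316 0.135] yang 76.96796280274086 q1,q6 0.37504988735421924 -0.9688039808521077 F [0.662 0.224 0.17 ] M [ 0.005  0.042 -0.034] gap 0.7004569394807435
shift [4.009 0.053 0.001] turn [-0.006 -0.022  0.006]
```

View pics/z3.png

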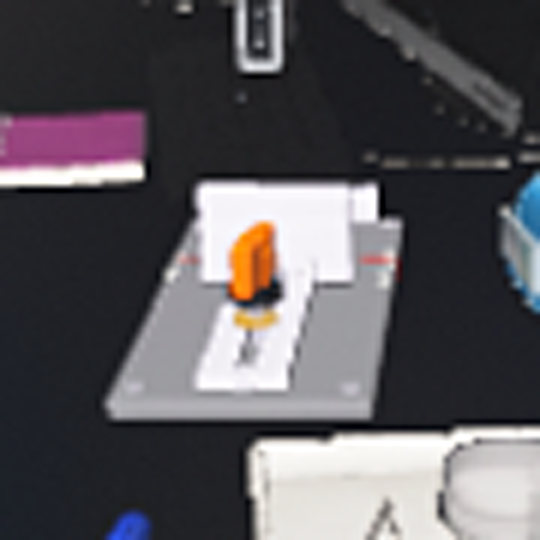

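View pics/z2.png

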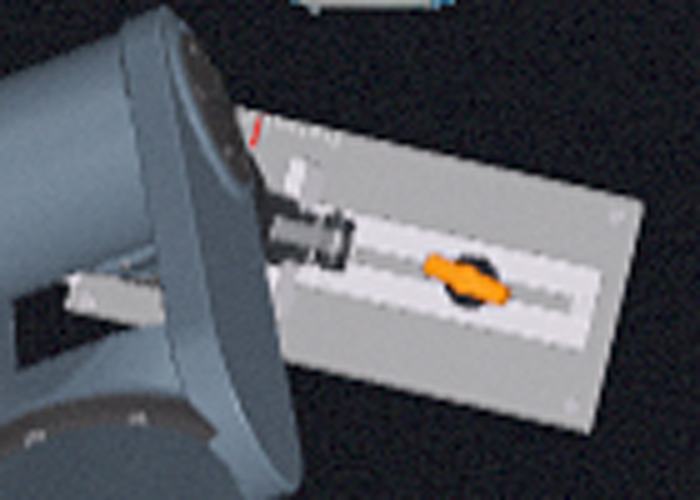

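```bash
python3 - <<'E'
from h import *
t=load('side2');print(proj(t,[.5,.316,.135]),proj(t,[.5003,.3177,.067]))
cv2.imwrite('pics/z4.png',cv2.resize(t['image'][60:240,180:420,::-1],None,fx=3,fy=3))
E
```

```text
[289.37789995 155.70479445] [290.15032503 175.70629793]
```

View pics/z4.png

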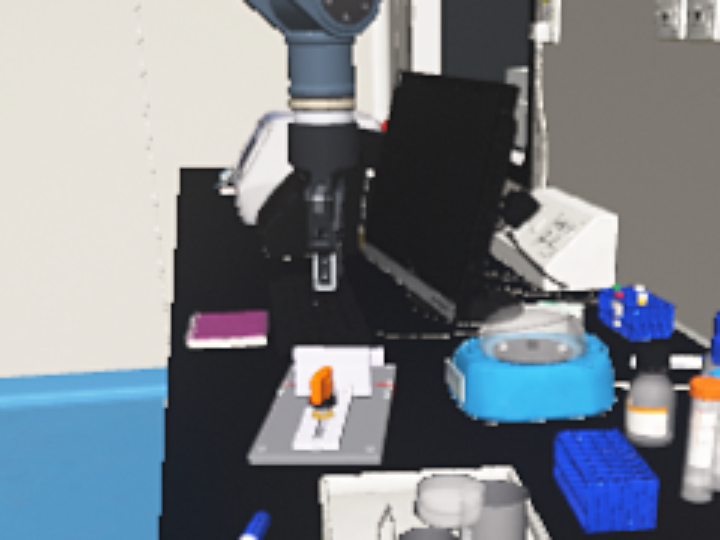

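Emit:
carry_out(commands=[[[1,0.05,0,0,0,0,60],[2,0.05,0,0,0,0,60],[3,0.05,0,0,0,0,60],[4,0.05,0,0,0,0,60],[4,0.05,0,0,0,0,60]]])

```text
t: 2.3
tcp_pos: [0.4984, 0.3178, 0.0334]
tool_rot: [0.078, 0.705, -0.08, 0.701]
force: [-0.0, -0.1, 0.3]
finger_gap: 0.706
```

Emit:
carry_out(commands=[[[0,0,0,0,0,0,20],[0,0,0,0,0,0,5],[0,0,0,0,0,0,5],[0,0,0,0,0,0,5],[0,0,0,0,0,0,5]]], force=25)

```text
t: 2.8
tcp_pos: [0.5021, 0.3177, 0.0373]
tool_rot: [0.08, 0.702, -0.08, 0.703]
force: [-1.9, -0.7, 6.4]
finger_gap: 0.113
```

```bash
cat >> h.py <<'E'
def gapmeas(fn):
    s=load(fn);i=s['image'].astype(int); a=np.radians(77.0); d=np.array([np.cos(a),np.sin(a)])
    return s,i,d
E
python3 - <<'E'
from h import *
np.set_printoptions(precision=4,suppress=True)
plan([.5003,.3177,.035],77)
t=snap('side','side3')
cv2.imwrite('pics/z5.png',cv2.resize(t['image'][145:235,245:335,::-1],None,fx=6,fy=6,interpolation=cv2.INTER_CUBIC))
for f in('side0','side3'):
  t=load(f)
  for c,n in reds(t,270,320,170,200): print(c,n,onz(t,*c,.012))
E
```

```text
t 2.8 tcp [0.5021 0.3177 0.0373] yang 77.00117740145554 q1,q6 0.37623161687177126 -0.9677365143196663 F [-1.8765 -0.7188  6.4158] M [-0.0356  0.1713  0.0285] gap 0.11289743831174559
shift [ 0.0908 -0.0179 -0.0717] turn [ 0.0002  0.0218 -0.0156]
[287. 182.] 1 [0.5005 0.4285 0.012 ]
[290.0772 186.1954] 11 [0.5053 0.3758 0.012 ]
[283.     190.2128] 9 [0.4762 0.3363 0.012 ]
[287.4167 190.1136] 10 [0.491  0.3341 0.012 ]
[308.1193 188.1031] 14 [0.5637 0.3404 0.012 ]
[275.969 188.   ] 3 [0.4549 0.3661 0.012 ]
[286. 197.] 1 [0.4783 0.2646 0.012 ]
[285. 199.] 1 [0.473  0.2462 0.012 ]
[288.4219 199.    ] 2 [0.4837 0.2438 0.012 ]
[289.7288 184.6684] 16 [0.5063 0.3939 0.012 ]
[283.     190.1597] 9 [0.4762 0.3369 0.012 ]
[287.5657 190.0833] 13 [0.4915 0.3343 0.012 ]
[308.1118 188.0969] 14 [0.5637 0.3405 0.012 ]
[275.9606 188.    ] 3 [0.4548 0.3661 0.012 ]
[286. 197.] 1 [0.4783 0.2646 0.012 ]
[285. 199.] 1 [0.473  0.2462 0.012 ]
[288.4394 199.    ] 2 [0.4837 0.2438 0.012 ]
```

View pics/z5.png

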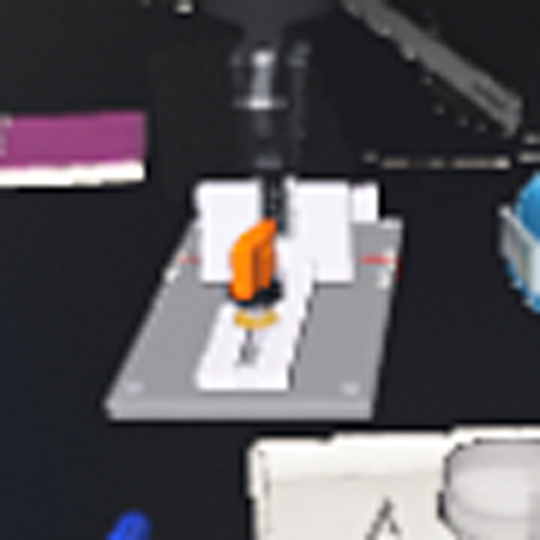

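Emit:
carry_out(commands=[[[0,0.3,0,0,0,0,5],[0,0.6,0,0,0,0,5],[0,0.9,0,0,0,0,5],[0,1.2,0,0,0,0,5],[0,1.36,0,0,0,0,5]]])

```text
t: 3.35
tcp_pos: [0.5092, 0.3495, 0.0373]
tool_rot: [0.079, 0.702, -0.08, 0.703]
force: [-1.2, -8.9, 8.2]
finger_gap: 0.112
```

Emit:
carry_out(commands=[[[0,0,0,0,0,0,5],[0,0,0,0,0,0,5],[0,0,0,0,0,0,5],[0,0,0,0,0,0,5],[0,0,0,0,0,0,5]]])

```text
t: 3.85
tcp_pos: [0.5094, 0.3501, 0.0372]
tool_rot: [0.08, 0.702, -0.08, 0.703]
force: [-1.6, -2.0, 6.7]
finger_gap: 0.114
```

```bash

python3 - <<'E'
from h import *
np.set_printoptions(precision=4,suppress=True)
plan([.5098,.3511,.035],77)
p=manip.sense()['tcp_pos'];print(p[0]*.225+p[1]*.9744+.005)
t=snap('side','side4');s=snap('top','top4')
cv2.imwrite('pics/z6.png',cv2.resize(t['image'][160:220,255:325,::-1],None,fx=9,fy=9,interpolation=cv2.INTER_CUBIC))
cv2.imwrite('pics/z7.png',cv2.resize(s['image'][180:262,186:314,::-1],None,fx=6,fy=6,interpolation=cv2.INTER_CUBIC))
E
```

```text
t 3.85 tcp [0.5094 0.3501 0.0372] yang 77.01539867127255 q1,q6 0.42193709799829016 -0.9214773895838125 F [-1.597  -2.0354  6.665 ] M [-0.371   0.1717  0.0331] gap 0.11355220544931374
shift [0.0899 0.0418 0.0052] turn [0.0031 0.013  0.0009]
0.46077250575666395
```

View pics/z6.png

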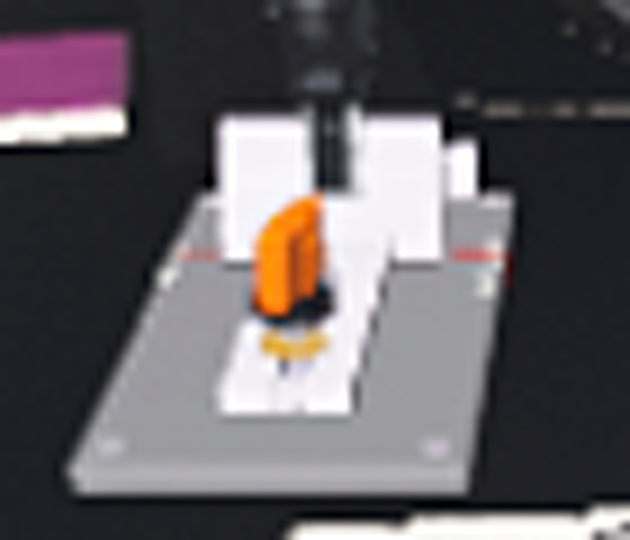

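View pics/z7.png

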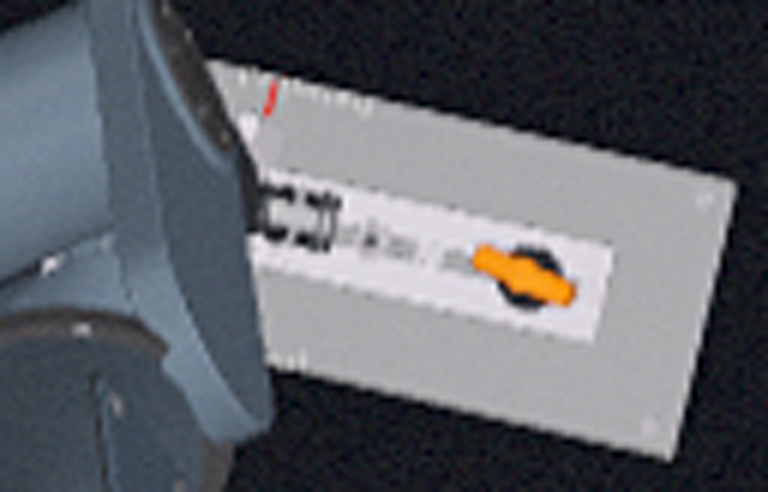

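```bash
cat > meas.py <<'E'
from h import *
import sys
np.set_printoptions(precision=4,suppress=True)
a=np.radians(77.0); d=np.array([np.cos(a),np.sin(a)]); w=np.array([np.sin(a),-np.cos(a)]); M=np.array([.5095,.3563])
def prof(s,z,lat,ss,ch=None):
    g=s['image'].astype(np.float32); g=g.mean(2) if ch is None else (g[:,:,0]-np.maximum(g[:,:,1],g[:,:,2]))
    P=np.array([proj(s,[*(M+x*d+lat*w),z]) for x in ss],np.float32)
    return cv2.remap(g,P[:,0].reshape(-1,1),P[:,1].reshape(-1,1),cv2.INTER_LINEAR).ravel()
def edge(s,z,lats,lo,hi):
    ss=np.arange(lo,hi,.0005); o=[]
    for l in lats:
        g=prof(s,z,l,ss); h=(np.percentile(g,10)+np.percentile(g,90))/2
        k=np.nonzero((g[:-1]-h)*(g[1:]-h)<=0)[0]
        if len(k): o.append(ss[k[0]]+.0005*(h-g[k[0]])/(g[k[0]+1]-g[k[0]]+1e-9))
    return np.array(o)
def mark(s,lats,lo=-.02,hi=.02):
    ss=np.arange(lo,hi,.0005);o=[]
    for l in lats:
        g=np.clip(prof(s,.012,l,ss,1)-15,0,None); o.append((g*ss).sum()/g.sum() if g.sum()>0 else np.nan)
    return np.array(o)
E
python3 - <<'E'
from meas import *
L=[-.018,-.014,-.010,.010,.014,.018]
for f,sh in(('top0',-.035),('top4',0)):
    s=load(f); e=edge(s,.020,L,-.172+sh-.012,-.172+sh+.012); print(f,'foot end->face',e+.172)
print('mark top',mark(load('top0'),[.05,.053,.056,.059]),mark(load('top0'),[-.05,-.053,-.056,-.059]))
for f in('side0','side4'):
    t=load(f); print(f,'mark',mark(t,[.05,.053,.056]),mark(t,[-.05,-.053,-.056]))
    sh=-.035 if f=='side0' else 0
    print(' foot end',edge(t,.020,[-.014,-.010,-.005,.0,.010,.014],-.172+sh-.015,-.172+sh+.015)+.172)
    print(' fence back',edge(t,.012,[-.036,-.033,-.03,.03,.034,.037],-.01+sh-.015,-.01+sh+.015)+.01)
E
```

```text
top0 foot end->face [-0.0342 -0.0343 -0.0349 -0.0342 -0.0349 -0.0339]
top4 foot end->face [-0.0005 -0.0007 -0.0011 -0.0002 -0.0012 -0.0003]
mark top [ 0.0001 -0.0003 -0.0001  0.0002] [ 0.0001  0.0001 -0.0003 -0.0001]
side0 mark [ 0.0001  0.0001 -0.0001] [-0.0033 -0.0014 -0.0014]
 foot end [-0.0368 -0.0377 -0.0287 -0.026  -0.0489 -0.0369]
 fence back [-0.0304 -0.0304 -0.0306 -0.0298 -0.0298 -0.0299]
side4 mark [ 0.      0.0001 -0.    ] [-0.0011 -0.0012 -0.0013]
 foot end [-0.0014 -0.0005 -0.0008  0.0079 -0.0016 -0.0027]
 fence back [ 0.002   0.001  -0.0125  0.0026  0.0028  0.0026]
```

Emit:
carry_out(commands=[[[0,0.04,0,0,0,0,5],[0,0.04,0,0,0,0,5],[0,0.04,0,0,0,0,5],[0,0.04,0,0,0,0,5],[0,0.04,0,0,0,0,5]]])

```text
t: 4.45
tcp_pos: [0.5095, 0.3502, 0.0373]
tool_rot: [0.079, 0.702, -0.08, 0.703]
force: [-1.8, -4.8, 7.1]
finger_gap: 0.116
```

```bash
python3 - <<'E'
from meas import *
s=snap('top','top5')
e=edge(s,.020,[-.018,-.014,-.010,.010,.014,.018],-.184,-.16); print(e+.172)
p=manip.sense()['tcp_pos'];print(p,p[0]*.225+p[1]*.9744+.005)
E
```

```text
[-0.0006 -0.0003 -0.0011 -0.0002 -0.0012 -0.0003]
[0.5094 0.3502 0.0373] 0.46088439412551774
```

Emit:
carry_out(commands=[[[0,0.08,0,0,0,0,5],[0,0.08,0,0,0,0,5],[0,0.08,0,0,0,0,5],[0,0.06,0,0,0,0,5],[0,0.06,0,0,0,0,5]]])

```text
t: 5.0
tcp_pos: [0.5099, 0.3522, 0.0373]
tool_rot: [0.08, 0.702, -0.08, 0.703]
force: [-2.5, -3.7, 7.3]
finger_gap: 0.112
```

```bash
python3 - <<'E'
from meas import *
s=snap('top','top6')
e=edge(s,.020,[-.018,-.014,-.010,.010,.014,.018],-.184,-.16); print(e+.172)
st=manip.sense();p=st['tcp_pos'];print(p,p[0]*.225+p[1]*.9744+.005,st['force'])
E
```

```text
[0.0019 0.001  0.0014 0.0008 0.0016 0.0017]
[0.5099 0.3522 0.0373] 0.46291020055162646 [-1.9962 -3.1357  7.098 ]
```

Emit:
carry_out(commands=[[[0,-0.08,0,0,0,0,5],[0,-0.08,0,0,0,0,5],[0,-0.08,0,0,0,0,5],[0,-0.08,0,0,0,0,5],[0,-0.08,0,0,0,0,5]]])

```text
t: 5.55
tcp_pos: [0.51, 0.3518, 0.0373]
tool_rot: [0.081, 0.702, -0.08, 0.703]
force: [-0.2, 1.9, 7.3]
finger_gap: 0.114
```

```bash
python3 - <<'E'
from meas import *
s=snap('top','top7')
e=edge(s,.020,[-.018,-.014,-.010,.010,.014,.018],-.184,-.16); print(e+.172)
st=manip.sense();p=st['tcp_pos'];print(p,p[0]*.225+p[1]*.9744+.005,st['force'])
E
```

```text
[0.0017 0.0007 0.0013 0.0007 0.0013 0.0009]
[0.51   0.3518 0.0373] 0.46259030014019287 [-1.5005  0.9942  7.2919]
```

Emit:
carry_out(commands=[[[0,-0.06,0,0,0,0,5],[0,-0.06,0,0,0,0,5],[0,-0.06,0,0,0,0,5],[0,-0.06,0,0,0,0,5],[0,-0.04,0,0,0,0,5]]])

```text
t: 6.1
tcp_pos: [0.5101, 0.3511, 0.0372]
tool_rot: [0.081, 0.702, -0.079, 0.704]
force: [-0.2, 0.6, 6.2]
finger_gap: 0.113
```

Emit:
carry_out(commands=[[[0,0,0,0,0,0,40],[0,0,0,0,0,0,40],[0,0,0,0,0,0,40],[0,0,0,0,0,0,40],[0,0,0,0,0,0,40]]])

```text
t: 6.6
tcp_pos: [0.5088, 0.3499, 0.0354]
tool_rot: [0.08, 0.703, -0.08, 0.702]
force: [0.1, -0.3, 0.5]
finger_gap: 0.467
```

```bash
python3 - <<'E'
from meas import *
s=snap('top','top8')
e=edge(s,.020,[-.018,-.014,-.010,.010,.014,.018],-.184,-.16); print(e+.172)
st=manip.sense();p=st['tcp_pos'];print(p,p[0]*.225+p[1]*.9744+.005,st['force'],st['finger_gap'])
E
```

```text
[ 0.      0.0006  0.001   0.0005  0.0004 -0.0001]
[0.5088 0.3499 0.0355] 0.4604669364224131 [ 0.4146 -0.5715 -0.6199] 0.4677912668765518
```

Emit:
carry_out(commands=[[[-1,0,0,0,0,0,40],[-2.5,0,0,0,0,0,40],[-4,0,0,0,0,0,40],[-5,0,0,1,0,0,40],[-5,0,0,2,0,0,40]]])

```text
t: 7.15
tcp_pos: [0.5115, 0.3513, 0.1652]
tool_rot: [0.144, 0.69, -0.14, 0.695]
force: [-0.3, 0.8, -0.6]
finger_gap: 0.468
```

```bash
cat >> meas.py <<'E'
def orange(s,x0,x1,y0,y1):
    i=s['image'].astype(int); m=(i[:,:,0]>120)&(i[:,:,0]-i[:,:,2]>90)&(i[:,:,1]<0.75*i[:,:,0])&(i[:,:,1]>.4*i[:,:,0])
    mm=np.zeros_like(m); mm[y0:y1,x0:x1]=m[y0:y1,x0:x1]
    n,l,st,ce=cv2.connectedComponentsWithStats(mm.astype(np.uint8)); k=1+np.argmax(st[1:,4]); return l==k,st[k],ce[k]
E
python3 - <<'E'
from meas import *
s=snap('top','top9');t=snap('side','side9')
e=edge(s,.020,[-.018,-.014,-.010,.010,.014,.018],-.184,-.16); print(e+.172)
m,a,c=orange(s,255,295,210,245); m2,a2,c2=orange(t,275,300,178,205); print(a,c,a2,c2)
o1,d1=ray(s,*c);o2,d2=ray(t,*c2)
A=np.column_stack([d1,-d2]);x=np.linalg.lstsq(A,o2-o1,rcond=None)[0];print(o1+d1*x[0],o2+d2*x[1])
xs=np.nonzero(m2.any(1))[0];print('rows',xs[0],xs[-1])
for z in(.067,.071,.075,.079,.083,.087,.095,.099): print(z,proj(t,[.4768,.216,z]))
q=np.argwhere(m)[:,::-1];W=np.array([onz(s,*p,.093)[:2] for p in q]);vt=np.linalg.svd(W-W.mean(0))[2];print('bar angle',np.degrees(np.arctan2(vt[0,1],vt[0,0])),W.mean(0),cv2.minAreaRect((W*1000).astype(np.float32)))
plan([.4768,.216,.16],155)
cv2.imwrite('pics/z8.png',np.vstack([cv2.resize(t['image'][160:220,255:325,::-1],None,fx=5,fy=5,interpolation=cv2.INTER_CUBIC),cv2.resize(s['image'][200:250,240:310,::-1],None,fx=5,fy=5,interpolation=cv2.INTER_CUBIC)]))
E
```

```text
[ 0.      0.0007  0.0009  0.0005  0.0004 -0.0001]
[265 221  17  10  84] [272.9048 225.5833] [283 182   8  13  76] [286.4342 188.1842]
[0.4783 0.2195 0.0564] [0.4763 0.2196 0.0563]
rows 182 194
0.067 [286.5945 185.1981]
0.071 [286.5432 183.945 ]
0.075 [286.4918 182.6887]
0.079 [286.4403 181.4292]
0.083 [286.3887 180.1666]
0.087 [286.3369 178.9008]
0.095 [286.2329 176.3595]
0.099 [286.1808 175.084 ]
bar angle 66.14217520473017 [0.4765 0.2146] ((476.3827819824219, 214.54978942871094), (44.993106842041016, 14.551188468933105), 71.74186706542969)
t 7.25 tcp [0.5093 0.3503 0.1619] yang 67.01450709001426 q1,q6 0.4219135027350053 -0.747694888306444 F [ 0.2575 -0.2523 -0.486 ] M [-0.0442  0.0149  0.0403] gap 0.46818911460073853
shift [ 0.0675 -5.4519  0.9007] turn [-17.5971   0.0271  -0.0012]
```

View pics/z8.png

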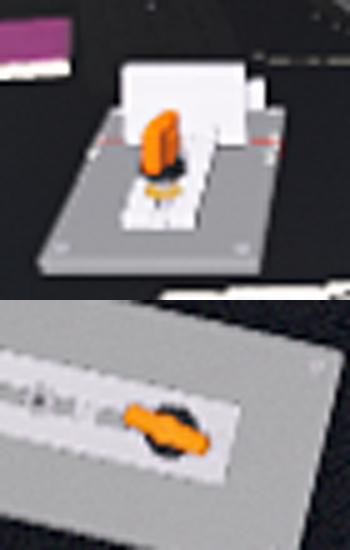

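Emit:
carry_out(commands=[[[0,-1.1,0.2,-1.7,0,0,40],[0,-2.2,0.4,-3.4,0,0,40],[0,-3.3,0.5,-5.1,0,0,40],[0,-4.4,0.7,-6.8,0,0,40],[0,-5.36,0.85,-8.5,0,0,40]]])

```text
t: 7.75
tcp_pos: [0.4748, 0.217, 0.1597]
tool_rot: [-0.123, 0.697, 0.123, 0.695]
force: [-1.0, -0.0, 0.5]
finger_gap: 0.469
```

Emit:
carry_out(commands=[[[0,0,0,-1.7,0,0,40],[0,0,0,-3.4,0,0,40],[0,0,0,-5.1,0,0,40],[0,0,0,-6.8,0,0,40],[0,0,0,-8.5,0,0,40]]])

```text
t: 8.25
tcp_pos: [0.4753, 0.2182, 0.1597]
tool_rot: [-0.366, 0.605, 0.367, 0.604]
force: [-0.4, 0.7, 0.5]
finger_gap: 0.465
```

```bash
python3 - <<'E'
from h import *
np.set_printoptions(precision=3,suppress=True)
plan([.478,.218,.10],156)
E
```

```text
t 8.25 tcp [0.475 0.218 0.16 ] yang 152.46736689600672 q1,q6 0.2164262411237644 -2.444630113815062 F [-0.366  0.673  0.465] M [-0.015 -0.029  0.026] gap 0.4646018539770388
shift [ 2.388 -0.102  0.047] turn [-0.707 -0.017 -0.022]
```

Emit:
carry_out(commands=[[[0.5,-0.1,0.05,-0.7,0,0,40],[1.2,-0.1,0.05,-0.7,0,0,40],[1.8,-0.1,0.05,-0.7,0,0,40],[2.4,-0.1,0.05,-0.7,0,0,40],[2.4,-0.1,0.05,-0.7,0,0,40]]])

```text
t: 8.75
tcp_pos: [0.4767, 0.2178, 0.0982]
tool_rot: [-0.382, 0.597, 0.384, 0.592]
force: [0.2, -0.0, 0.5]
finger_gap: 0.466
```

```bash
python3 - <<'E'
from h import *
np.set_printoptions(precision=3,suppress=True)
plan([.478,.218,.052],156)
s=snap('top','top10');t=snap('side','side10')
cv2.imwrite('pics/z9.png',np.hstack([cv2.resize(t['image'][145:220,255:325,::-1],None,fx=6,fy=6,interpolation=cv2.INTER_CUBIC),cv2.resize(s['image'][185:260,245:305,::-1],None,fx=6,fy=6,interpolation=cv2.INTER_CUBIC)]))
E
```

```text
t 8.75 tcp [0.477 0.218 0.098] yang 155.59041391686117 q1,q6 0.21513302860152608 -2.5004146918781816 F [ 0.17  -0.003  0.518] M [ 0.021 -0.003  0.   ] gap 0.46640077949680603
shift [ 1.848 -0.052  0.036] turn [-0.082 -0.044 -0.058]
```

View pics/z9.png

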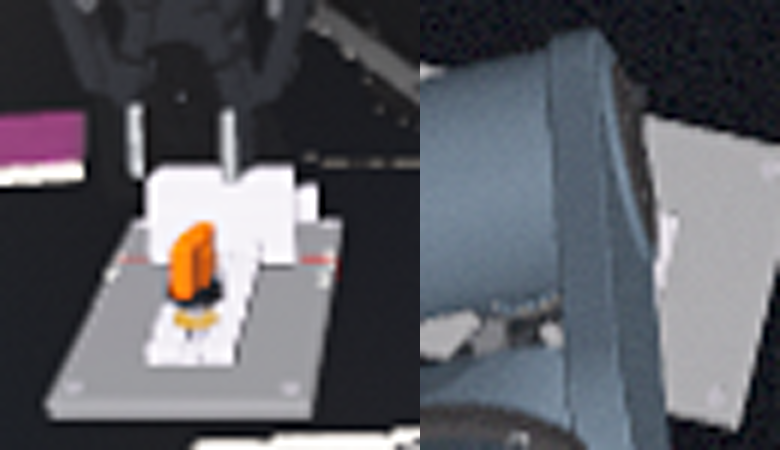

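Emit:
carry_out(commands=[[[0.5,-0.05,0.04,0,0,0,40],[1,-0.05,0.04,0,0,0,40],[1.5,-0.05,0.04,0,0,0,40],[1.85,-0.05,0.04,0,0,0,40],[1.85,-0.05,0.04,0,0,0,40]]])

```text
t: 9.35
tcp_pos: [0.4793, 0.2185, 0.0527]
tool_rot: [-0.382, 0.596, 0.383, 0.594]
force: [0.1, -0.2, -0.7]
finger_gap: 0.469
```

Emit:
carry_out(commands=[[[0,0,0,0,0,0,20],[0,0,0,0,0,0,15],[0,0,0,0,0,0,10],[0,0,0,0,0,0,5],[0,0,0,0,0,0,5]]], force=20)

```text
t: 9.85
tcp_pos: [0.4786, 0.2195, 0.0547]
tool_rot: [-0.382, 0.595, 0.383, 0.594]
force: [-2.5, 3.3, 0.7]
finger_gap: 0.139
```

```bash
python3 - <<'E'
from h import *
np.set_printoptions(precision=3,suppress=True)
plan([.478,.218,.052],156)
s=snap('side','side11')
cv2.imwrite('pics/z10.png',cv2.resize(s['image'][145:220,255:325,::-1],None,fx=7,fy=7,interpolation=cv2.INTER_CUBIC))
E
```

```text
t 9.85 tcp [0.479 0.22  0.055] yang 155.49705968862742 q1,q6 0.21683204086692015 -2.498910955084357 F [-2.484  3.345  0.712] M [0.685 0.537 0.094] gap 0.13888638058597352
shift [ 0.107 -0.004 -0.064] turn [-0.101 -0.006 -0.035]
```

View pics/z10.png

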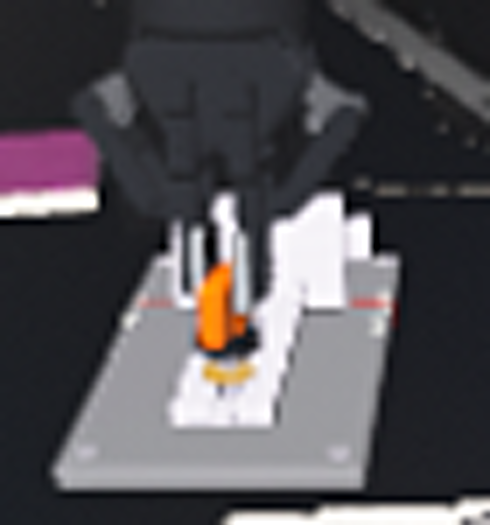

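Emit:
carry_out(commands=[[[0,0,0,0,0,0,5],[0.015,0,0,1,0,0,5],[0.03,0,0,2.5,0,0,5],[0.04,0,0,4,0,0,5],[0.05,0,0,5,0,0,5]]], force=60)

```text
t: 10.4
tcp_pos: [0.4788, 0.2192, 0.0535]
tool_rot: [-0.243, 0.665, 0.244, 0.663]
force: [-3.3, 3.3, 0.7]
finger_gap: 0.121
```

```bash
cat > tq.py <<'E'
from h import *
np.set_printoptions(precision=3,suppress=True)
st=manip.sense();R=Ro.from_quat(st['tool_rot']).as_matrix();y=np.degrees(np.arctan2(R[1,1],R[0,1]))
print('t',st['t'],'turned rad',np.radians((155.5-y)%360),'F',st['force'],'M',st['ft_torque'],'tau6',st['tau'][5],'gap',st['finger_gap'],'tcp',st['tcp_pos'],'tilt',R[:,0])
E
python3 tq.py
```

```text
t 10.4 turned rad 0.4399064035881309 F [-3.328  3.284  0.657] M [0.441 0.437 0.121] tau6 -0.2914514299482107 gap 0.12131041288364262 tcp [0.479 0.219 0.054] tilt [-0.002  0.    -1.   ]
```

Emit:
carry_out(commands=[[[0.01,0,0,0.8,0,0,5],[0.015,0,0,1.6,0,0,5],[0.025,0,0,2.4,0,0,5],[0.025,0,0,2.4,0,0,5],[0.025,0,0,2.4,0,0,5]]])

```text
t: 10.9
tcp_pos: [0.4791, 0.219, 0.0529]
tool_rot: [-0.174, 0.686, 0.175, 0.685]
force: [-4.4, 2.2, 3.6]
finger_gap: 0.123
```

```bash
python3 tq.py
```

```text
t 10.9 turned rad 0.6451961029487467 F [-4.427  2.154  3.617] M [ 0.486  0.78  -0.164] tau6 -0.14743820764124393 gap 0.1233383328116828 tcp [0.479 0.219 0.053] tilt [-0.002  0.    -1.   ]
```

Emit:
carry_out(commands=[[[0.01,0,0,0.8,0,0,5],[0.015,0,0,1.6,0,0,5],[0.025,0,0,2.4,0,0,5],[0.025,0,0,2.4,0,0,5],[0.025,0,0,2.4,0,0,5]]])

```text
t: 11.4
tcp_pos: [0.4792, 0.2188, 0.0522]
tool_rot: [-0.102, 0.701, 0.102, 0.699]
force: [-5.0, 2.7, 5.3]
finger_gap: 0.124
```

```bash
python3 tq.py
```

```text
t 11.4 turned rad 0.8538268117183929 F [-4.988  2.739  5.282] M [ 0.309  0.825 -0.194] tau6 -0.16271939501166344 gap 0.124484312319856 tcp [0.479 0.219 0.052] tilt [-0.002  0.    -1.   ]
```

```bash
cat >> tq.py <<'E'
A=[];T=[]
for k in range(6):
    manip.snapshot('top'); st=manip.sense(); A.append(st['ft_torque'][2]); T.append(st['tau'][5])
print('avg M',np.mean(A),np.std(A),'tau6',np.mean(T),np.std(T))
E
python3 tq.py
```

```text
t 11.4 turned rad 0.8538268117183929 F [-4.988  2.739  5.282] M [ 0.309  0.825 -0.194] tau6 -0.16271939501166344 gap 0.124484312319856 tcp [0.479 0.219 0.052] tilt [-0.002  0.    -1.   ]
avg M -0.14115560653997575 0.02834892784312236 tau6 -0.1647064951248467 0.0005501501398820141
```

Emit:
carry_out(commands=[[[0.01,0,0,0.8,0,0,5],[0.015,0,0,1.6,0,0,5],[0.025,0,0,2.4,0,0,5],[0.025,0,0,2.4,0,0,5],[0.025,0,0,2.4,0,0,5]]])

```text
t: 12.2
tcp_pos: [0.4792, 0.2186, 0.0516]
tool_rot: [-0.028, 0.707, 0.028, 0.706]
force: [-5.4, 1.8, 5.1]
finger_gap: 0.121
```

```bash
python3 tq.py
```

```text
t 12.2 turned rad 1.0629064455121973 F [-5.427  1.751  5.072] M [ 0.211  0.903 -0.151] tau6 -0.15001541934907436 gap 0.121137153339716 tcp [0.479 0.219 0.052] tilt [-0.003 -0.    -1.   ]
avg M -0.1512128108465518 0.025288212066852615 tau6 -0.14946599723771214 0.0005637424017703771
```

Emit:
carry_out(commands=[[[0.01,0,0,0.8,0,0,5],[0.015,0,0,1.6,0,0,5],[0.025,0,0,2.4,0,0,5],[0.025,0,0,2.4,0,0,5],[0.025,0,0,2.4,0,0,5]]])

```text
t: 13.0
tcp_pos: [0.4792, 0.2184, 0.051]
tool_rot: [0.045, 0.707, -0.046, 0.705]
force: [-5.0, 0.8, 5.0]
finger_gap: 0.121
```

```bash
python3 tq.py
```

```text
t 13.0 turned rad 1.2721425081736368 F [-4.987  0.753  4.957] M [ 0.08   0.947 -0.142] tau6 -0.13533222489058971 gap 0.12056712411641159 tcp [0.479 0.218 0.051] tilt [-0.003 -0.001 -1.   ]
avg M -0.14225733155066397 0.05084113584911007 tau6 -0.13701423071324825 0.000479486497732999
```

Emit:
carry_out(commands=[[[0.01,0,0,0.8,0,0,5],[0.015,0,0,1.6,0,0,5],[0.025,0,0,2.4,0,0,5],[0.025,0,0,2.4,0,0,5],[0.025,0,0,2.4,0,0,5]]])

```text
t: 13.8
tcp_pos: [0.4791, 0.2183, 0.0503]
tool_rot: [0.119, 0.698, -0.119, 0.696]
force: [-4.1, -0.4, 6.0]
finger_gap: 0.122
```

```bash
python3 tq.py
```

```text
t 13.8 turned rad 1.4813119698529007 F [-4.145 -0.417  5.986] M [-0.059  0.936 -0.104] tau6 -0.11692535597831011 gap 0.12189072236187624 tcp [0.479 0.218 0.05 ] tilt [-0.003 -0.001 -1.   ]
avg M -0.11605652948315581 0.030379386048474274 tau6 -0.11821912601590157 0.0005195684780631204
```

Emit:
carry_out(commands=[[[0.004,0,0,0.4,0,0,5],[0.008,0,0,0.8,0,0,5],[0.012,0,0,1.2,0,0,5],[0.016,0,0,1.6,0,0,5],[0.02,0,0,2,0,0,5]]])

```text
t: 14.6
tcp_pos: [0.479, 0.2182, 0.0498]
tool_rot: [0.178, 0.685, -0.18, 0.683]
force: [-5.0, -0.2, 5.1]
finger_gap: 0.121
```

```bash
sed -i '/^A=/,$d' tq.py; python3 tq.py; python3 - <<'E'
from h import *
s=snap('side','side12')
cv2.imwrite('pics/z11.png',cv2.resize(s['image'][145:220,255:325,::-1],None,fx=7,fy=7,interpolation=cv2.INTER_CUBIC))
E
```

```text
t 14.6 turned rad 1.6554608599424518 F [-4.965 -0.202  5.087] M [-0.054  0.96   0.198] tau6 -0.03906533704139292 gap 0.12144608934225716 tcp [0.479 0.218 0.05 ] tilt [-0.003 -0.001 -1.   ]
```

View pics/z11.png

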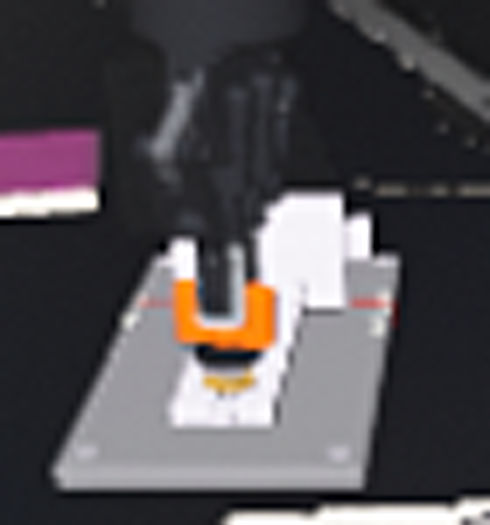

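Emit:
carry_out(commands=[[[0.002,0,0,0.2,0,0,5],[0.004,0,0,0.4,0,0,5],[0.006,0,0,0.6,0,0,5],[0.008,0,0,0.8,0,0,5],[0.01,0,0,1,0,0,5]]])

```text
t: 15.15
tcp_pos: [0.4789, 0.2181, 0.0496]
tool_rot: [0.208, 0.677, -0.209, 0.675]
force: [-4.8, -1.6, 5.8]
finger_gap: 0.123
```

```bash
python3 tq.py
```

```text
t 15.15 turned rad 1.7419062816102489 F [-4.8   -1.628  5.801] M [-0.134  1.013  0.224] tau6 0.08557658409699798 gap 0.12310165003835317 tcp [0.479 0.218 0.05 ] tilt [-0.003 -0.002 -1.   ]
```

Emit:
carry_out(commands=[[[-0.002,0,0,-0.2,0,0,5],[-0.004,0,0,-0.4,0,0,5],[-0.006,0,0,-0.6,0,0,5],[-0.008,0,0,-0.8,0,0,5],[-0.01,0,0,-1,0,0,5]]])

```text
t: 15.65
tcp_pos: [0.4789, 0.2181, 0.0498]
tool_rot: [0.178, 0.685, -0.18, 0.683]
force: [-4.8, -0.0, 6.0]
finger_gap: 0.121
```

```bash
python3 tq.py
```

```text
t 15.65 turned rad 1.6550510983784716 F [-4.843 -0.038  6.006] M [-0.074  1.001 -0.102] tau6 0.002370989604969509 gap 0.1212031411900552 tcp [0.479 0.218 0.05 ] tilt [-0.003 -0.001 -1.   ]
```

Emit:
carry_out(commands=[[[-0.002,0,0,-0.2,0,0,5],[-0.004,0,0,-0.4,0,0,5],[-0.006,0,0,-0.6,0,0,5],[-0.008,0,0,-0.8,0,0,5],[-0.01,0,0,-1,0,0,5]]])

```text
t: 16.15
tcp_pos: [0.479, 0.2182, 0.05]
tool_rot: [0.149, 0.692, -0.15, 0.69]
force: [-4.7, 0.4, 6.0]
finger_gap: 0.123
```

```bash
python3 tq.py
```

```text
t 16.15 turned rad 1.567942320696913 F [-4.741  0.428  5.966] M [-0.058  0.884 -0.135] tau6 -0.009293572220485657 gap 0.12263172107210471 tcp [0.479 0.218 0.05 ] tilt [-0.003 -0.001 -1.   ]
```

Emit:
carry_out(commands=[[[0.002,0,0,0.2,0,0,5],[0.004,0,0,0.4,0,0,5],[0.006,0,0,0.6,0,0,5],[0.008,0,0,0.8,0,0,5],[0.01,0,0,1,0,0,5]]])

```text
t: 16.65
tcp_pos: [0.479, 0.2181, 0.0498]
tool_rot: [0.178, 0.685, -0.18, 0.683]
force: [-4.7, -0.0, 5.3]
finger_gap: 0.124
```

```bash
python3 tq.py
```

```text
t 16.65 turned rad 1.6547832165158518 F [-4.718 -0.031  5.275] M [-0.063  0.974  0.219] tau6 0.07390970131382346 gap 0.12429184437914449 tcp [0.479 0.218 0.05 ] tilt [-0.003 -0.001 -1.   ]
```

Emit:
carry_out(commands=[[[-0.002,0,0,-0.2,0,0,5],[-0.004,0,0,-0.4,0,0,5],[-0.006,0,0,-0.6,0,0,5],[-0.008,0,0,-0.8,0,0,5],[-0.01,0,0,-1,0,0,5]]])

```text
t: 17.15
tcp_pos: [0.479, 0.2182, 0.0501]
tool_rot: [0.149, 0.692, -0.15, 0.69]
force: [-5.1, 0.4, 6.0]
finger_gap: 0.123
```

```bash
python3 tq.py
```

```text
t 17.15 turned rad 1.5678985332705848 F [-5.091  0.36   6.042] M [-0.061  0.972 -0.164] tau6 -0.009393523796461523 gap 0.12262437848832637 tcp [0.479 0.218 0.05 ] tilt [-0.003 -0.001 -1.   ]
```

Emit:
carry_out(commands=[[[-0.002,0,0,-0.2,0,0,5],[-0.004,0,0,-0.4,0,0,5],[-0.006,0,0,-0.6,0,0,5],[-0.008,0,0,-0.8,0,0,5],[-0.01,0,0,-1,0,0,5]]])

```text
t: 17.65
tcp_pos: [0.479, 0.2183, 0.0503]
tool_rot: [0.118, 0.698, -0.119, 0.696]
force: [-4.7, 0.8, 5.3]
finger_gap: 0.119
```

```bash
python3 tq.py
```

```text
t 17.65 turned rad 1.4807466813358798 F [-4.728  0.826  5.296] M [ 0.033  0.928 -0.12 ] tau6 -0.021186030353419483 gap 0.11918830831070831 tcp [0.479 0.218 0.05 ] tilt [-0.003 -0.001 -1.   ]
```

Emit:
carry_out(commands=[[[-0.002,0,0,-0.2,0,0,5],[-0.004,0,0,-0.4,0,0,5],[-0.006,0,0,-0.6,0,0,5],[-0.008,0,0,-0.8,0,0,5],[-0.01,0,0,-1,0,0,5]]])

```text
t: 18.15
tcp_pos: [0.4791, 0.2184, 0.0506]
tool_rot: [0.088, 0.703, -0.089, 0.701]
force: [-4.9, 0.6, 5.5]
finger_gap: 0.123
```

```bash
python3 tq.py
```

```text
t 18.15 turned rad 1.3936450373979246 F [-4.947  0.559  5.457] M [ 0.022  0.906 -0.088] tau6 -0.033008496975526214 gap 0.12254557113632243 tcp [0.479 0.218 0.051] tilt [-0.003 -0.001 -1.   ]
```

Emit:
carry_out(commands=[[[-0.002,0,0,-0.2,0,0,5],[-0.004,0,0,-0.4,0,0,5],[-0.006,0,0,-0.6,0,0,5],[-0.008,0,0,-0.8,0,0,5],[-0.01,0,0,-1,0,0,5]]])

```text
t: 18.65
tcp_pos: [0.4791, 0.2184, 0.0508]
tool_rot: [0.057, 0.706, -0.058, 0.704]
force: [-3.9, 0.2, 5.1]
finger_gap: 0.121
```

```bash
python3 tq.py
```

```text
t 18.65 turned rad 1.306532591130541 F [-3.862  0.154  5.072] M [ 0.068  0.965 -0.145] tau6 -0.04483901895582676 gap 0.12125000463580796 tcp [0.479 0.218 0.051] tilt [-0.003 -0.    -1.   ]
```

Emit:
carry_out(commands=[[[-0.002,0,0,-0.2,0,0,5],[-0.004,0,0,-0.4,0,0,5],[-0.006,0,0,-0.6,0,0,5],[-0.008,0,0,-0.8,0,0,5],[-0.01,0,0,-1,0,0,5]]])

```text
t: 19.15
tcp_pos: [0.4792, 0.2185, 0.0511]
tool_rot: [0.027, 0.708, -0.027, 0.706]
force: [-5.0, 0.8, 5.0]
finger_gap: 0.127
```

```bash
python3 tq.py
```

```text
t 19.15 turned rad 1.219311218046362 F [-4.965  0.786  5.046] M [ 0.217  0.937 -0.163] tau6 -0.055982256308197975 gap 0.12663793444527968 tcp [0.479 0.219 0.051] tilt [-0.003 -0.    -1.   ]
```

Emit:
carry_out(commands=[[[-0.002,0,0,-0.2,0,0,5],[-0.004,0,0,-0.4,0,0,5],[-0.006,0,0,-0.6,0,0,5],[-0.008,0,0,-0.8,0,0,5],[-0.01,0,0,-1,0,0,5]]])

```text
t: 19.65
tcp_pos: [0.4792, 0.2186, 0.0513]
tool_rot: [-0.004, 0.708, 0.004, 0.706]
force: [-5.3, 1.9, 5.2]
finger_gap: 0.123
```

```bash
python3 tq.py
```

```text
t 19.65 turned rad 1.1322222469560337 F [-5.326  1.887  5.172] M [ 0.175  0.927 -0.184] tau6 -0.06102666724473238 gap 0.12281998791222157 tcp [0.479 0.219 0.051] tilt [-0.003 -0.    -1.   ]
```

Emit:
carry_out(commands=[[[-0.002,0,0,-0.2,0,0,5],[-0.004,0,0,-0.4,0,0,5],[-0.006,0,0,-0.6,0,0,5],[-0.008,0,0,-0.8,0,0,5],[-0.01,0,0,-1,0,0,5]]])

```text
t: 20.15
tcp_pos: [0.4792, 0.2187, 0.0516]
tool_rot: [-0.035, 0.707, 0.035, 0.705]
force: [-4.8, 2.3, 5.7]
finger_gap: 0.121
```

```bash
python3 tq.py
```

```text
t 20.15 turned rad 1.0450160735056864 F [-4.791  2.326  5.739] M [ 0.245  0.963 -0.122] tau6 -0.061977405566722155 gap 0.12086574236241993 tcp [0.479 0.219 0.052] tilt [-0.002 -0.    -1.   ]
```

Emit:
carry_out(commands=[[[-0.002,0,0,-0.2,0,0,5],[-0.004,0,0,-0.4,0,0,5],[-0.006,0,0,-0.6,0,0,5],[-0.008,0,0,-0.8,0,0,5],[-0.01,0,0,-1,0,0,5]]])

```text
t: 20.65
tcp_pos: [0.4792, 0.2187, 0.0519]
tool_rot: [-0.065, 0.705, 0.066, 0.703]
force: [-4.7, 2.0, 5.4]
finger_gap: 0.121
```

```bash
python3 tq.py; python3 - <<'E'
from meas import *
t=snap('side','side13')
print(mark(t,[.05,.053,.056]),edge(t,.020,[-.014,-.010,.010,.014],-.187,-.157)+.172,edge(t,.012,[.03,.034,.037],-.025,.005)+.01)
E
```

```text
t 20.65 turned rad 0.9578500801634036 F [-4.744  2.012  5.404] M [ 0.352  0.94  -0.164] tau6 -0.06295692175626755 gap 0.12123484454144037 tcp [0.479 0.219 0.052] tilt [-0.002  0.    -1.   ]
[ 0.0002  0.0001 -0.0001] [-0.0114 -0.011  -0.011  -0.011 ] [0.0026 0.0027 0.0025]
```

Emit:
carry_out(commands=[[[0.01,0,0,1,0,0,5],[0.02,0,0,2,0,0,5],[0.03,0,0,3,0,0,5],[0.04,0,0,4,0,0,5],[0.052,0,0,5,0,0,5]]])

```text
t: 21.2
tcp_pos: [0.4791, 0.2183, 0.0506]
tool_rot: [0.089, 0.702, -0.09, 0.701]
force: [-5.5, 0.6, 6.4]
finger_gap: 0.119
```

Emit:
carry_out(commands=[[[0.01,0,0,1,0,0,5],[0.02,0,0,2,0,0,5],[0.03,0,0,3,0,0,5],[0.04,0,0,4,0,0,5],[0.05,0,0,4.8,0,0,5]]])

```text
t: 21.7
tcp_pos: [0.4789, 0.218, 0.0494]
tool_rot: [0.232, 0.669, -0.234, 0.667]
force: [-5.3, -1.0, 7.2]
finger_gap: 0.121
```

Emit:
carry_out(commands=[[[0.002,0,0,0.2,0,0,5],[0.004,0,0,0.4,0,0,5],[0.006,0,0,0.6,0,0,5],[0.008,0,0,0.8,0,0,5],[0.009,0,0,0.9,0,0,5]]])

```text
t: 22.2
tcp_pos: [0.4788, 0.218, 0.0491]
tool_rot: [0.257, 0.659, -0.259, 0.657]
force: [-5.3, -1.3, 6.3]
finger_gap: 0.124
```

```bash
python3 tq.py
```

```text
t 22.2 turned rad 1.8898821059180133 F [-5.288 -1.347  6.313] M [-0.159  1.015  0.257] tau6 0.18640288151800632 gap 0.12429052686451285 tcp [0.479 0.218 0.049] tilt [-0.003 -0.002 -1.   ]
```

Emit:
carry_out(commands=[[[0,0,0,0,0,0,5],[0,0,0,0,0,0,20],[0,0,0,0,0,0,40],[0,0,0,0,0,0,40],[0,0,0,0,0,0,40]]])

```text
t: 22.7
tcp_pos: [0.4814, 0.2188, 0.0488]
tool_rot: [0.259, 0.657, -0.259, 0.658]
force: [0.1, 0.5, -0.2]
finger_gap: 0.472
```

Emit:
carry_out(commands=[[[-0.5,0,0,0,0,0,40],[-1.5,0,0,0,0,0,40],[-3,0,0,0,0,0,40],[-4.5,0,0,0,0,0,40],[-6,0,0,0,0,0,40]]])

```text
t: 23.2
tcp_pos: [0.4803, 0.2187, 0.201]
tool_rot: [0.259, 0.658, -0.259, 0.658]
force: [1.0, 0.3, -0.2]
finger_gap: 0.467
```

```bash
python3 tq.py; python3 - <<'E'
from h import *
R=Ro.from_quat(manip.sense()['tool_rot']).as_matrix(); print(R)
E
```

```text
t 23.2 turned rad 1.8933356950718783 F [ 0.99   0.298 -0.201] M [-0.017 -0.026 -0.008] tau6 3.494999873510096e-05 gap 0.4669743659584301 tcp [0.48  0.219 0.201] tilt [ 0.001  0.    -1.   ]
[[ 7.68108051e-04  6.81744749e-01  7.31589712e-01]
 [ 1.10212573e-04  7.31589866e-01 -6.81745008e-01]
 [-9.99999699e-01  6.04284214e-04  4.86803224e-04]]
```

Emit:
carry_out(commands=[[[-0.5,1.2,-1.1,0,0,0,40],[-1,2.4,-2.2,0,0,0,40],[-1,3.6,-3.3,0,0,0,40],[-1,4.8,-4.4,0,0,0,40],[-1,5.8,-5.4,0,0,0,40]]])

```text
t: 23.7
tcp_pos: [0.4806, 0.4189, 0.2252]
tool_rot: [0.26, 0.658, -0.258, 0.658]
force: [1.4, -0.7, -0.6]
finger_gap: 0.467
```

Emit:
carry_out(commands=[[[0,0,0,0,0,0,40],[0,0,0,0,0,0,40],[0,0,0,0,0,0,40],[0,0,0,0,0,0,40],[0,0,0,0,0,0,40]]])

```text
t: 24.2
tcp_pos: [0.4809, 0.4157, 0.224]
tool_rot: [0.26, 0.658, -0.26, 0.658]
force: [0.0, -0.3, -0.0]
finger_gap: 0.466
```

```bash
python3 - <<'E'
from meas import *
s=snap('top','top14');t=snap('side','side14')
print('foot',edge(s,.020,[-.018,-.014,-.010,.010,.014,.018],-.184,-.16)+.172)
print('side fence',edge(t,.012,[.03,.034,.037],-.025,.005)+.01)
cv2.imwrite('pics/z14.png',cv2.resize(s['image'][180:262,186:314,::-1],None,fx=6,fy=6,interpolation=cv2.INTER_CUBIC))
try:
  m,a,c=orange(s,255,295,210,245);q=np.argwhere(m)[:,::-1];W=np.array([onz(s,*p,.07)[:2] for p in q]);vt=np.linalg.svd(W-W.mean(0))[2];print('bar',np.degrees(np.arctan2(vt[0,1],vt[0,0])))
except Exception as e: print(e)
E
```

```text
foot [ 0.      0.0006  0.001   0.0004  0.0003 -0.0001]
side fence [0.0026 0.0027 0.0025]
bar 137.4704158332149
```

View pics/z14.png

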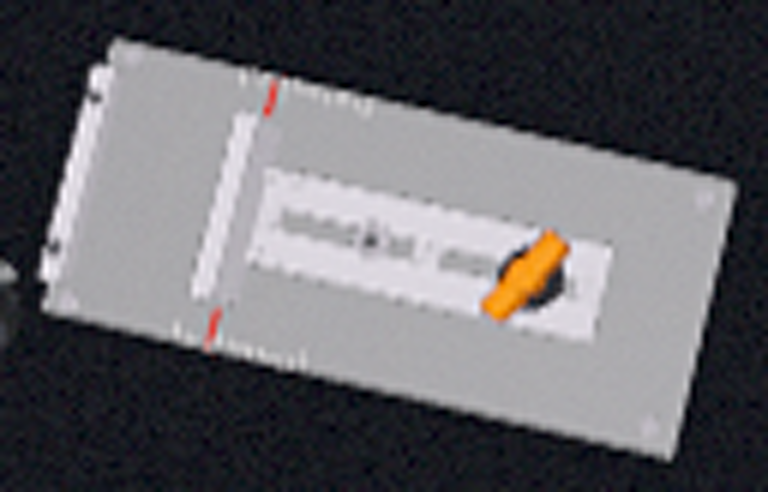

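```bash
python3 - <<'E'
from meas import *
for f in('top0','top14'):
    s=load(f); i=s['image'].astype(float).mean(2); ss=np.arange(-.06,.03,.0005); o=[]
    for l in np.arange(-.03,.031,.01):
        g=prof(s,.067,l,ss); c=ss[np.argmax(np.convolve(g,np.ones(20)/20,'same'))]; k=abs(ss-c)<.012; w=np.clip(g[k]-185,0,None); o.append((w*ss[k]).sum()/w.sum())
    print(f,'front face',np.array(o)+.005)
a=load('top0')['image'].astype(int);b=load('top14')['image'].astype(int)
m=(abs(a-b).max(2)>60); m[180:262,186:314]=0; print(cv2.connectedComponentsWithStats(m.astype(np.uint8))[2][1:][:12])
E
```

```text
top0 front face [-0.0352 -0.035  -0.0352 -0.0351 -0.035  -0.0348 -0.0346]
top14 front face [-0.0002 -0.0005 -0.039  -0.0006 -0.0463 -0.0006 -0.0002]
[[    0   172   192   228 22003]
 [  137   179     1     3     3]
 [  141   190     1     2     2]
 [  150   201     2     2     3]
 [  155   202     1     1     1]
 [  140   205     5     7    10]
 [  141   209     1     1     1]
 [  145   212     1     2     2]
 [  147   212     1     1     1]
 [  150   213     1     1     1]
 [  156   213     2     5     5]
 [  147   217     1     1     1]]
```

Every position check puts the fence face within about 0.6 mm of the mark, so I'm handing in.

```bash
python3 -c "
from station import manip
print(manip.sense()['t']); print(manip.sign_off())"
```

```text
24.3
the job is handed in; nothing more can be done
None
```

The bracket is on the red mark and clamped, and I handed the job in at t = 24.3 s; no verdict is reported.

**What I did:**
- I gripped the fence from above, slid the bracket about 35 mm onto the mark and let go.
- I then turned the wing knob clockwise in one grasp. I backed it off once to find where the washer bites, at 1.19 rad of turning.
- I re-tightened to 1.89 rad, about 0.70 rad past the bite. At about 45 N per radian that should be roughly 32 N of clamping.
- I released the knob and moved the arm clear.

**Last checks:**
- **Fence position:** the top view puts the front face about +0.4 mm from the mark by the foot's end, and about -0.4 mm by the fence's top edge. Two of the seven fence-top samples locked onto the foot instead and were ignored.
- **Side view:** its reading of the fence's lower edge gave +2.6 mm. It also read about 4 mm too high before I moved anything, so I took it as biased. It did not change during clamping.
- **Knob angle:** the bar turned 1.90 rad in the image, which agrees with the tool.
- **Tightening torque:** it was 0.257 N m at the end, against about 0.24 expected for snug.
- **Bystanders:** the top view showed no change in the rack, tape roll or marker areas. I did not measure their positions separately.

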